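# Trip test of the potter's wheel power box

## Robot

A 7-joint arm with a two-finger parallel gripper is mounted at the origin on the work surface. World frame = base frame: x ahead of the robot, y to its left, z up, the work surface at z = 0. Lengths are in mm, angles in degrees, forces in N, time in s.
With the tool pointing down it reaches from about 425 to 875 mm from the base axis. Payload 8.4 kg.
Tool frame: the origin (TCP) lies midway between the tips of the shut fingers; the grasp point (between the pads) lies 19 mm behind it; z points along the fingers, y is the line along which they close (so a half turn about z gives the same grasp; the last joint's range is limited). The gripper opens to 87 mm and grips with 3 to 60 N. Pads are 19 mm wide; open, the fingers measure 117 mm over their backs; the gripper's body (75 mm by 190 mm) begins 51 mm behind the grasp point.
Start: joints at [-76.845, 19.091, 2.286, 83.961, -0.768, 76.965, -3.352], TCP at [209.89, 615.15, 222.546] pointing down, gripper open.
Joint ranges: [-147.57, 147.57], [-21.85, 119.76], [-74.77, 79.35], [14.55, 137.4], [-85.83, 265.84], [4.83, 119.75], [-152.11, 152.11]. Speed limits (degrees/s): [127.2, 127.2, 159.86, 159.86, 180, 180, 180].

## Interface

Orientations are given as [roll, pitch, yaw] about the fixed x, y, z axes, in that order (R = Rz(yaw) Ry(pitch) Rx(roll)).
In Python, from cell import state, snapshot, finish_job gives the robot as it stands.
- The arm moves only by the shell command python3 -m inch 'ROWS'. ROWS is JSON, a list of rows, each a list of 3 entries, a list of its own where there are three numbers: the shift along the tool's x, y, z in mm, then the turn, a rotation vector about the tool's x, y, z in degrees, then the finger opening in mm, from 0 to 87. A call has 1 to 12 rows; each row shifts and turns the commanded pose from where the row before left it, along the tool's axes as they then stand; what a row does not reach is not made up. A row lasts 1/8 s, in which the tool goes at most 62.5 mm and 10.7 degrees, less where a joint would pass 70% of its speed; a pose out of reach is approached as far as the arm can. A call is refused whole if a number of a shift passes 62.5 or a number of a turn 10.7, either way. A call with a gripper value outside its range is refused whole. The fingers move at their own pace and stop on an object; the grip force is fixed at half the most. Time passes only in rows, so rows that do not move let the fingers close. It gives the time, the measured TCP pose, the force, the opening and the grip force at its end, in the units of the state.
- state(): the state, without advancing time (a new reading comes with each control period).
- snapshot(name): name is "scene" or "top" or "wrist"; returns a dict with "color" (480x640x3 uint8, blue, green, red), "range_z" (480x640 float32, mm along the optical axis (not along the pixel's ray), 0 where there is no reading), "mtx" (3x3 intrinsics, pixels), "xyz" and "rotation" of the camera in the world. Camera axes: x right, y down, z forward; pixel columns grow to the right and rows downward; lengths in mm; the calibration is good to about 2 mm. A picture is of the moment at which its call begins.
- finish_job(): hands the job in; it is judged then, once.
The state is a dict: "time": time; "joints": joint angles; "qvel": joint speeds; "joint_torque": joint torques, N m; "tcp_pos": TCP position; "tcp_rot": TCP orientation; "ft_force": force on the tool from outside, world axes, zero at the start; "wrist_torque": the same for the moment, N m; "grip_width": finger opening in mm; "grip_force": force on a finger pad.
Only numpy, scipy, OpenCV 4.12 (cv2) and the standard library are available. Lean on these libraries where they do the work, as an engineer would, in place of code of your own. Each camera call takes 0.05 s, during which the arm holds its last target. There are 200 camera calls.

## Task

Test the trip switch on the potter's wheel power box: press the round test button until the switch lever drops, then lift the lever back up until it latches and stays up by itself, then slide the little metal dust shutter fully shut over the button. Leave the pots and tools around the box where they are.

Things in the scene. Friction and masses are not known exactly. Their poses are not given: they have to be found in the camera images.
- box: grey power box fixed to the table, 270 mm wide (y), 154 mm deep, 148 mm high, with a sloping face; origin on the table straight below the test button; x level, from the low front to the high back of the box, z up. The low front looks to the robot's right (world -y), turned up to 45 degrees away from the robot
- panel: face plate of the box, 250 mm wide, sloping 35 deg from level. Origin: under the button's middle, 96 mm above the table. x: up the slope; y: to the left along the face (seen facing it), the end nearer the robot; z: straight out of the face, 35 deg from vertical. Surface at z = 2 mm, x = -76 to 82 mm. 'Panel' coordinates elsewhere are in this frame
- guard_mid (a point): middle of a fixed 14 mm guard bar along panel y above the face, at panel x = 62, z = 66 mm; its legs at y = +-126 mm go down to the box at larger x. A tool held vertical over button or lever meets it; along panel z there is room. Same axes as panel
- rails_mid (a point): midway between the two fixed shutter rails, at their top: rails 5 mm wide, 18 mm high, along panel y from -97 to 27 mm, centred at panel x = +-27 mm. Same axes as panel
- button_top (a point): centre of the top of the round black test button, 26 mm across; out, it lies at panel x = y = 0, z = 14 mm. Nothing surrounds it but the rails. Same axes as panel
- test_button (a joint): travel into the face along panel -z: 0 out, 0.007 m fully in; springs back; about 2 N to start, 6 N fully in. Pressed more than about 4 mm it frees the lever. It dips by itself while the lever is lifted past its catch
- lever_tip (a point): middle of the lever's black crossbar, 12 mm thick, 36 mm long along panel y, on a 10 mm stem; pivot line along panel y at panel x = -12, y = 60, z = -5 mm, 45 mm away. Latched up: panel x = 9.5, z = 34.5 mm; dropped: x = -34, z = 34 mm. Its axes turn with the lever
- trip_lever (a joint): lever angle: about 0 latched up (leaning up the slope), 1.0 rad dropped (down the slope); a spring drives it down, a catch holds it until the button frees it. To latch it, push the crossbar up the slope past 0 to the stop at -0.12 (about 6 N at the crossbar); let go there it settles at 0; let go short of it, it falls
- shutter_tab (a point): middle of the top of the tab of the aluminium dust shutter, at panel x = 0, z = 38 mm; tab 10 mm wide along panel y, 34 mm long along panel x, 20 mm high, on a plate 49 x 40 x 4 mm (x, y, z). Same axes as panel
- shutter (a joint): shutter position: 0 fully shut over the button (end stop), growing as it slides to panel -y, 0.072 m fully open; it starts open, 52 to 72 mm, and stays where left; about 1.2 N of friction
- bowl: loose fired-clay bowl, 104 mm across, 50 mm high; origin at the centre of its underside; a bystander, stands within about 0.3 m of the box
- jar: loose white jar with cork lid, 64 mm across, 85 mm high; origin at the centre of its underside; a bystander, stands within about 0.3 m of the box
- rib: loose flat wooden rib, 100 x 55 x 8 mm; origin at the centre of its underside; a bystander, stands within about 0.3 m of the box
- trimmer: loose wooden-handled brush lying on the table; origin near its middle, at its underside; a bystander, stands within about 0.3 m of the box
- block: loose cork sanding block, 90 x 55 x 35 mm; origin at the centre of its underside; a bystander, stands within about 0.3 m of the box
- cup: loose fired-clay cup, 72 mm across, 75 mm high; origin at the centre of its underside; a bystander, stands within about 0.3 m of the box

How it is judged (in metres and radians):
On the way, in this order (a step that is already met when the one before it is completed fails the run):
1. the test button has dropped the lever (value of joint trip_lever above 0.8 rad), for 0.1 s.
2. the lever is up again and the button out (value of joint trip_lever below 0.06 rad and value of joint test_button below 0.0015 m), for 0.2 s.
3. the shutter is shut over the button (value of joint shutter below 0.004 m), for 0.2 s.
At the end, for the whole second after the job is handed in: The lever stays latched up by itself (within 0.06 rad of up), the test button is out (within 1.5 mm) and the shutter is shut over it (within 4 mm) (all of step 2 and value of joint shutter below 0.004 m); the robot touches nothing.
It fails at once if a pot or tool beside the box was moved by more than 30 mm (distance of any of bowl, jar, rib, trimmer, block, cup from where it was at the start of the episode above 0.03 m).
It also fails if it takes over 48 s, if anything falls off the work surface, if the arm or the gripper's body presses on something with over 40 N, if the wrist force passes 120 N, or if a joint passes its speed limit or range.

## Working session

There is one attempt and no reset: what is moved stays moved. The work goes in short steps, Python scripts to look and compute and a shell command to move; the robot and the scene stay as the last step left them, time stands still between calls to the robot, and variables do not carry over. Pictures are saved under pics/ and viewed, at most 10 in all, crops included, and the job is handed in when it is done.

```bash
ls; mkdir -p pics
python3 - <<'E'
from cell import state,snapshot
import cv2,numpy as np
s=state();print(s['time'],s['tcp_pos'],s['tcp_rot'])
for n in ['scene','top']:
    d=snapshot(n);cv2.imwrite(f'pics/{n}0.png',d['color']);np.savez(f'{n}0.npz',**d);print(n,d['mtx'].tolist() if hasattr(d['mtx'],'tolist') else d['mtx'],d['xyz'],d['rotation'])
E
```

```text
pics
0.0 [209.74197736 614.72794832 221.64140436] [-1.79905743e+02  6.07670671e-03  1.61162917e+02]
scene [[480.92164369984556, 0.0, 324.47998192716267], [0.0, 480.92164369984556, 241.5468139403064], [0.0, 0.0, 1.0]] [ 884.41952003 -294.41442267  829.77888199] [-148.80478445    0.77102962   39.16806162]
top [[448.5725956435034, 0.0, 323.5749277546088], [0.0, 448.5725956435034, 228.23593076449617], [0.0, 0.0, 1.0]] [449.8289807   17.39859289 953.68096394] [-1.69049830e+02 -8.33391561e-02 -9.09156095e+01]
```

View pics/scene0.png

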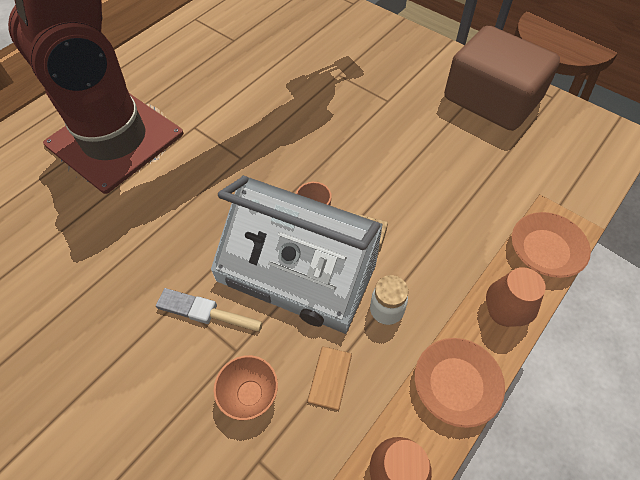

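View pics/top0.png

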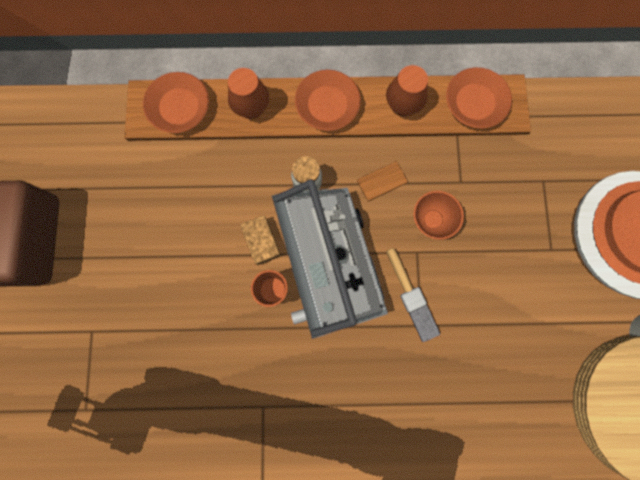

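```bash
cat > h.py <<'E'
import numpy as np,cv2
from scipy.spatial.transform import Rotation as R
def cam(d): return np.array(d['mtx']),np.array(d['xyz'],float),R.from_euler('xyz',d['rotation'],degrees=True).as_matrix()
def ray(d,u,v):
    K,c,M=cam(d); return c,M@np.linalg.inv(K)@np.array([u,v,1.])
def cloud(d):
    K,c,M=cam(d);z=d['range_z'];v,u=np.indices(z.shape)
    return (np.stack([u,v,np.ones_like(u)],-1)@np.linalg.inv(K).T*z[...,None])@M.T+c
def hit(d,u,v,n,off):
    c,r=ray(d,u,v);return c+r*(off-n@c)/(n@r)
def proj(d,P):
    K,c,M=cam(d);q=K@(M.T@(np.asarray(P)-c));return q[:2]/q[2]
E
python3 - <<'E'
from h import *
d=dict(np.load('scene0.npz'));P=cloud(d)
# face poly
m=np.zeros((480,640),np.uint8);cv2.fillPoly(m,[np.array([[240,215],[370,255],[345,320],[220,270]])],1)
p=P[(m>0)&(d['range_z']>0)]
rng=np.random.default_rng(0);best=0
for _ in range(500):
    a=p[rng.choice(len(p),3,False)];n=np.cross(a[1]-a[0],a[2]-a[0]);L=np.linalg.norm(n)
    if L<1:continue
    n/=L;n*=np.sign(n[2]);k=abs((p-a[0])@n)<2
    if k.sum()>best:best=k.sum();ib=k
q=p[ib];c=q.mean(0);n=np.linalg.svd(q-c,full_matrices=False)[2][2];n*=np.sign(n[2])
print(best,len(p),n,np.degrees(np.arccos(n[2])),np.degrees(np.arctan2(-n[1],-n[0])),n@c)
s=d['color'][170:340,200:400];cv2.imwrite('pics/s1.png',cv2.resize(s,None,fx=4,fy=3.5,interpolation=cv2.INTER_CUBIC)[:600])
E
```

```text
5822 8809 [ 0.15577189 -0.55346719  0.8181743 ] 35.097550439718255 105.71911689971179 175.44694044179215
```

View pics/s1.png

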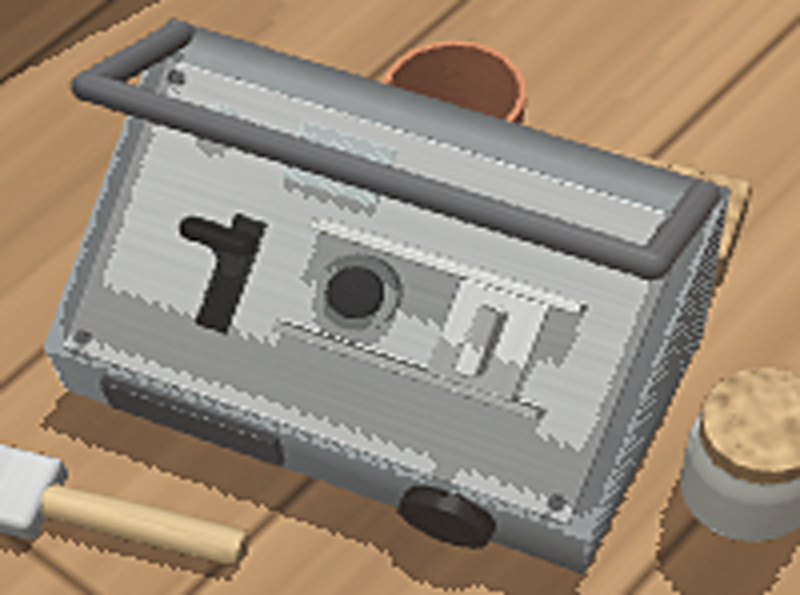

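```bash
cat >> h.py <<'E'
def axes(psi):
    a=np.radians(psi);h=np.array([np.cos(a),np.sin(a),0]);z=np.array([0,0,1.]);t=np.radians(35)
    return np.stack([h*np.cos(t)+z*np.sin(t),[-np.sin(a),np.cos(a),0],-h*np.sin(t)+z*np.cos(t)],1)
E
python3 - <<'E'
from h import *
d=dict(np.load('scene0.npz'));n=np.array([.15577,-.55347,.81817]);o=175.447
f=lambda x,y:(200+x/4,170+y/3.5)
S1=hit(d,*f(83,337),n,o);S2=hit(d,*f(557,503),n,o);v=S1-S2
print('yaw from screws',np.degrees(np.arctan2(v[1],v[0]))-90, v)
B=hit(d,*f(355,293),n,o+12);print('button',B,'z should be',96+14*np.cos(np.radians(35)))
b=R.identity()
A=axes(105.5);O=B-A@[0,0,14]
print('O',O)
t=dict(np.load('top0.npz'))
for nm,p in dict(button=[0,0,14],lever=[9.5,60,34.5],tab=[0,-62,38],g=[62,0,66],s=[-70,110,2],leg=[62,-126,66]).items():
    P=O+A@p;u=proj(d,P);print(nm,P.round(1),((u-[200,170])*[4,3.5]).round(),proj(t,P).round())
for q in [(485,330),(488,320)]:
    c=hit(d,*f(*q),n,o+36);print('tab',A.T@(c-O))
# depth cloud in panel frame: tab top
P=(cloud(d)-O)@A; k=(abs(P[...,0])<40)&(P[...,1]<-20)&(P[...,1]>-100)&(P[...,2]>30)&(P[...,2]<44);print(k.sum(),np.median(P[k],0),P[k].min(0),P[k].max(0))
k=(abs(P[...,0])<45)&(P[...,1]>35)&(P[...,1]<85)&(P[...,2]>25)&(P[...,2]<50);print(k.sum(),np.median(P[k],0),P[k].min(0),P[k].max(0))
k=(abs(P[...,0]-62)<12)&(abs(P[...,1])<130)&(P[...,2]>60)&(P[...,2]<80);print(k.sum(),np.median(P[k],0),P[k].min(0),P[k].max(0))
E
```

```text
yaw from screws -254.42780040019082 [-225.48029964  -62.83731313    0.4210599 ]
button [568.05782193 -19.36424815 107.85423892] z should be 107.46812862004589
O [565.91187903 -11.62622805  96.3861103 ]
button [568.1 -19.4 107.9] [355. 293.] [341. 251.]
lever [511.3 -39.2 130.1] [221. 235.] [353. 280.]
tab [631.5 -16.1 127.5] [472. 341.] [339. 217.]
g [562.5   0.8 186. ] [363. 172.] [331. 248.]
s [475.5 -97.4  57.9] [ 98. 346.] [381. 301.]
leg [683.9  34.5 186. ] [655. 265.] [311. 181.]
tab [  6.66497804 -65.64417657  37.86732546]
tab [ 11.56792468 -65.28226849  37.87647205]
135 [  1.38744572 -63.9286128   37.5573732 ] [-16.82214362 -68.25187025  30.67199756] [ 17.21487322 -58.24002311  40.08768071]
137 [ 9.52998773 60.37589958 39.46972931] [-1.57818309 43.92418752 25.64371923] [15.21644049 78.12405624 43.12650119]
1375 [62.84429808 -6.99456026 71.74888851] [  54.92172815 -129.5666386    60.01558853] [ 73.81976553 129.60695789  77.21060252]
```

```bash
cat >> h.py <<'E'
A=axes(105.5);O=np.array([565.9,-11.6,96.4])
T=np.stack([A[:,0],-A[:,1],-A[:,2]],1)  # wanted tool axes
def info(goal=None):
    from cell import state
    s=state();p=np.array(s['tcp_pos']);M=R.from_euler('xyz',s['tcp_rot'],degrees=True).as_matrix()
    print('t',s['time'],'panel',(A.T@(p-O)).round(2),'w',s['grip_width'],'F panel',(A.T@np.array(s['ft_force'])).round(1),'q',np.round(s['joints'],0))
    print('turn tool',np.degrees(R.from_matrix(M.T@T).as_rotvec()).round(2))
    if goal is not None: print('shift tool',(M.T@(O+A@np.array(goal)-p)).round(1))
E
python3 -m inch '[[[-42,-39,-7],[0,0,0],0],[[-42,-39,-7],[0,0,0],0],[[-42,-39,-7],[0,0,0],0],[[-42,-39,-7],[0,0,0],0],[[-42,-39,-7],[0,0,0],0],[[-42,-39,-7],[0,0,0],0],[[-42,-39,-7],[0,0,0],0],[[-42,-39,-7],[0,0,0],0],[[-42,-39,-7],[0,0,0],0],[[-42,-39,-7],[0,0,0],0],[[-42,-39,-7],[0,0,0],0],[[-42,-39,-7],[0,0,0],0]]'
python3 -c "
from h import *
info([0,0,180])"
```

```text
time: 1.6
tcp_pos: [536.2, 7.8, 306.7]
tcp_rot: [180.0, 0.0, 161.2]
ft_force: [1.5, 0.7, 0.6]
grip_width: 0.6
grip_force: 0.0
t 1.6 panel [142.45  23.47 157.04] w 0.5872280639872165 F panel [ 0.6 -1.6  0.3] q [-40.   3.  36.  94.  -2.  84.  68.]
turn tool [-16.97  32.16  53.89]
shift tool [-92.6 -94.   62.9]
```

```bash
python3 -m inch '[[[-31,-31,0],[0,0,0],0],[[-31,-31,0],[0,0,0],0],[[-31,-31,0],[0,0,0],0],[[0,0,0],[-2.4,4.6,7.7],0],[[0,0,0],[-2.4,4.6,7.7],0],[[0,0,0],[-2.4,4.6,7.7],0],[[0,0,0],[-2.4,4.6,7.7],0],[[0,0,0],[-2.4,4.6,7.7],0],[[0,0,0],[-2.4,4.6,7.7],0],[[0,0,0],[-2.4,4.6,7.7],0],[[0,0,0],[0,0,0],0]]'
python3 -c "
from h import *
info([0,0,40])"
```

```text
time: 2.98
tcp_pos: [593.0, -110.3, 305.1]
tcp_rot: [-179.6, -35.0, 105.1]
ft_force: [-0.1, 0.1, 0.2]
grip_width: 0.1
grip_force: 0.0
t 2.975 panel [3.5880e+01 2.1000e-01 2.2966e+02] w 0.1329923240088739 F panel [0.2 0.1 0.1] q [ -7.  34.  47.  72. -45. 112.  50.]
turn tool [-0.17  0.04 -0.29]
shift tool [-35.7   1.  189.7]
```

```bash
python3 -m inch '[[[-36,1,30],[-0.2,0,-0.3],0],[[0,0,50],[0,0,0],0],[[0,0,50],[0,0,0],0],[[0,0,0],[0,0,0],0]]'
python3 - <<'E'
from h import *
info([0,0,40])
from cell import snapshot
d=snapshot('wrist');np.savez('w0.npz',**d);cv2.imwrite('pics/w0.png',d['color'])
for p in [[0,0,14],[9.5,60,40.5],[0,-63.5,38]]:print(proj(d,O+A@p))
E
```

```text
time: 3.48
tcp_pos: [581.4, -60.8, 177.1]
tcp_rot: [179.9, -35.1, 106.2]
ft_force: [0.2, 0.4, 0.0]
grip_width: 0.0
grip_force: 0.0
t 3.475 panel [ 4.02 -1.79 95.67] w 0.026474587356080728 F panel [ 0.3 -0.3 -0.2] q [-12.  35.  45.  86. -46.  98.  55.]
turn tool [-0.32 -0.08  0.54]
shift tool [-4.1 -1.5 55.7]
[323.2899108  254.12786063]
[228.74422449 250.39292414]
[420.55482109 265.34875385]
```

View pics/w0.png

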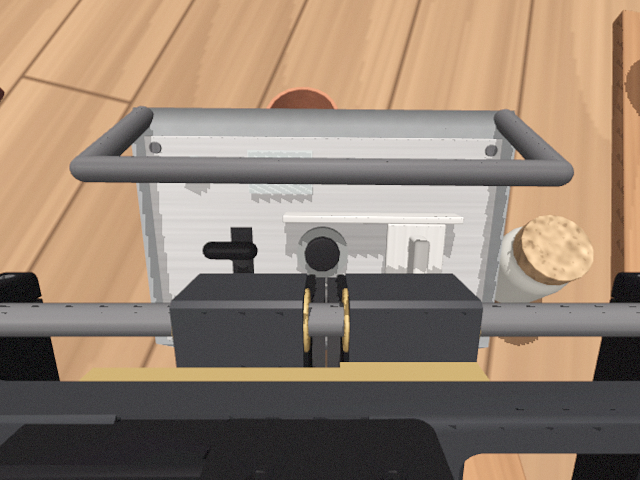

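Run:
```python
from h import *
d=dict(np.load('w0.npz'));P=(cloud(d)-O)@A-[4.0,-1.8,95.7]
for v in (278,290,305,320,335,360,373):
    print(v,[(u,P[v,u].round().tolist()) for u in (180,200,290,310,325,345,360,440,470)])
```

```text
278 [(180, [-28.0, 112.0, -95.0]), (200, [36.0, 31.0, 78.0]), (290, [36.0, 8.0, 79.0]), (310, [10.0, 7.0, 6.0]), (325, [9.0, 0.0, 3.0]), (345, [35.0, -5.0, 77.0]), (360, [36.0, -9.0, 79.0]), (440, [37.0, -29.0, 80.0]), (470, [-25.0, -110.0, -94.0])]
290 [(180, [-38.0, 113.0, -95.0]), (200, [36.0, 28.0, 87.0]), (290, [36.0, 7.0, 87.0]), (310, [10.0, 6.0, 22.0]), (325, [7.0, -0.0, 13.0]), (345, [35.0, -5.0, 84.0]), (360, [36.0, -8.0, 87.0]), (440, [37.0, -26.0, 88.0]), (470, [36.0, -33.0, 87.0])]
305 [(180, [35.0, 30.0, 94.0]), (200, [35.0, 26.0, 93.0]), (290, [35.0, 7.0, 93.0]), (310, [31.0, 3.0, 84.0]), (325, [31.0, -0.0, 84.0]), (345, [34.0, -5.0, 90.0]), (360, [35.0, -8.0, 93.0]), (440, [36.0, -25.0, 93.0]), (470, [36.0, -31.0, 94.0])]
320 [(180, [32.0, 30.0, 94.0]), (200, [32.0, 26.0, 94.0]), (290, [32.0, 7.0, 94.0]), (310, [29.0, 3.0, 87.0]), (325, [29.0, -0.0, 87.0]), (345, [30.0, -5.0, 90.0]), (360, [32.0, -8.0, 94.0]), (440, [32.0, -25.0, 93.0]), (470, [32.0, -31.0, 93.0])]
335 [(180, [28.0, 30.0, 94.0]), (200, [28.0, 26.0, 94.0]), (290, [29.0, 7.0, 94.0]), (310, [24.0, 3.0, 86.0]), (325, [25.0, -1.0, 88.0]), (345, [27.0, -5.0, 91.0]), (360, [28.0, -8.0, 93.0]), (440, [29.0, -25.0, 94.0]), (470, [29.0, -31.0, 94.0])]
360 [(180, [22.0, 31.0, 94.0]), (200, [22.0, 27.0, 94.0]), (290, [23.0, 7.0, 94.0]), (310, [2.0, 4.0, 62.0]), (325, [-122.0, 0.0, -133.0]), (345, [15.0, -6.0, 82.0]), (360, [23.0, -8.0, 94.0]), (440, [23.0, -26.0, 94.0]), (470, [22.0, -33.0, 93.0])]
373 [(180, [22.0, 29.0, 98.0]), (200, [22.0, 25.0, 98.0]), (290, [23.0, 7.0, 99.0]), (310, [22.0, 2.0, 98.0]), (325, [23.0, -1.0, 98.0]), (345, [22.0, -5.0, 98.0]), (360, [23.0, -8.0, 99.0]), (440, [22.0, -25.0, 97.0]), (470, [23.0, -30.0, 98.0])]
```

```bash
python3 -m inch '[[[-4,-1.6,35],[-0.3,0,0.5],0],[[0,0,35],[0,0,0],0],[[0,0,0],[0,0,0],0],[[0,0,0],[0,0,0],0]]'
python3 -c "
from h import *
info([0,0,20])"
```

```text
time: 4.03
tcp_pos: [572.7, -31.4, 121.6]
tcp_rot: [179.7, -34.8, 105.3]
ft_force: [-0.4, -0.1, 1.1]
grip_width: 0.5
grip_force: 0.0
t 4.025 panel [-2.66 -1.26 32.67] w 0.4961311908205847 F panel [0.6 0.4 0.8] q [-15.  35.  44.  93. -48.  91.  57.]
turn tool [ 0.46  0.18 -0.19]
shift tool [ 2.7 -1.4 12.7]
```

```bash
python3 -m inch '[[[2.5,-1.4,13],[0,0,0],0],[[0,0,3],[0,0,0],0],[[0,0,3],[0,0,0],0],[[0,0,0],[0,0,0],0]]'
python3 -c "
from h import *
info([0,0,8])"
```

```text
time: 4.53
tcp_pos: [566.8, -17.7, 105.7]
tcp_rot: [179.8, -34.9, 105.2]
ft_force: [-0.4, -0.9, 0.9]
grip_width: 0.7
grip_force: 0.4
t 4.525 panel [ 0.25  0.74 11.12] w 0.7466105972824487 F panel [-0.1  0.6  1.2] q [-16.  35.  44.  95. -48.  90.  57.]
turn tool [ 0.35  0.05 -0.28]
shift tool [-0.2  0.7  3.1]
```

```bash
python3 -m inch '[[[0,0,2],[0,0,0],0],[[0,0,2],[0,0,0],0],[[0,0,0],[0,0,0],0]]'
python3 - <<'E'
from h import *
info([0,0,8])
from cell import snapshot
d=snapshot('scene');P=(cloud(d)-O)@A
k=(abs(P[...,0])<45)&(P[...,1]>35)&(P[...,1]<85)&(P[...,2]>25)&(P[...,2]<46);print(k.sum(),np.median(P[k],0))
E
```

```text
time: 4.9
tcp_pos: [566.3, -15.7, 102.5]
tcp_rot: [179.8, -34.9, 105.2]
ft_force: [-1.0, -1.8, 6.1]
grip_width: 0.6
grip_force: 2.7
t 4.9 panel [0.17 0.66 7.29] w 0.5952347358980478 F panel [2.3 1.5 5.8] q [-16.  35.  44.  95. -48.  89.  57.]
turn tool [ 0.37  0.06 -0.28]
shift tool [-0.2  0.7 -0.7]
0 [nan nan nan]
  return _methods._mean(a, axis=axis, dtype=dtype,
  ret = um.true_divide(
```

```bash
python3 -m inch '[[[0,0,-40],[0,0,0],0],[[0,0,-50],[0,0,0],0],[[0,0,0],[0,0,0],0]]'
python3 - <<'E'
from h import *
info([-58,60,70])
from cell import snapshot
d=snapshot('wrist');cv2.imwrite('pics/w1.png',d['color'])
d=snapshot('scene');P=(cloud(d)-O)@A
k=(abs(P[...,0])<50)&(P[...,1]>35)&(P[...,1]<85)&(P[...,2]>20)&(P[...,2]<48);print(k.sum(),np.median(P[k],0))
E
```

```text
time: 5.32
tcp_pos: [580.8, -68.6, 178.3]
tcp_rot: [179.6, -34.7, 105.1]
ft_force: [0.1, -0.7, -1.3]
grip_width: 0.1
grip_force: 0.0
t 5.325 panel [ -1.24   0.91 100.89] w 0.06738771533927373 F panel [-1.3  0.1 -0.6] q [-12.  34.  46.  87. -46.  98.  55.]
turn tool [ 0.61  0.29 -0.32]
shift tool [-56.9 -59.1  30.5]
0 [nan nan nan]
  return _methods._mean(a, axis=axis, dtype=dtype,
  ret = um.true_divide(
```

View pics/w1.png

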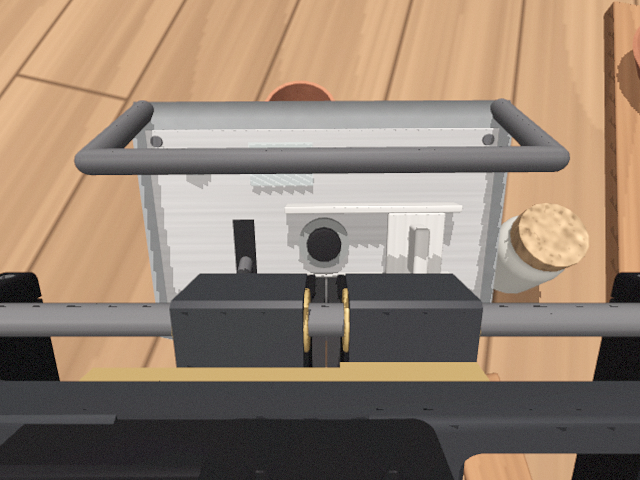

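```bash
python3 -m inch '[[[-30,-30,0],[0,0,0],0],[[-29,-29,0],[0.4,0,-0.3],0],[[0,0,30],[0,0,0],0],[[0,0,0],[0,0,0],0],[[0,0,0],[0,0,0],0]]'
python3 -c "
from h import *
info([-62,60,25])"
```

```text
time: 6.05
tcp_pos: [530.9, -110.1, 117.7]
tcp_rot: [-180.0, -35.0, 105.6]
ft_force: [-0.1, 0.3, -0.3]
grip_width: 0.3
grip_force: 0.0
t 6.05 panel [-57.86  60.1   66.57] w 0.2895497272485761 F panel [ 0.1  0.  -0.4] q [ -8.  36.  46.  93. -44.  94.  64.]
turn tool [-0.1   0.04  0.09]
shift tool [-4.1  0.2 41.6]
```

```bash
python3 -m inch '[[[-4,0,20],[0,0,0],0],[[0,0,21.5],[0,0,0],0],[[0,0,0],[0,0,0],0],[[6,0,0],[0,0,0],0],[[6,0,0],[0,0,0],0],[[6,0,0],[0,0,0],0],[[6,0,0],[0,0,0],0],[[0,0,0],[0,0,0],0]]'
python3 -c "
from h import *
info([-12,60,25])"
```

```text
time: 7.05
tcp_pos: [519.9, -71.8, 95.5]
tcp_rot: [180.0, -34.9, 105.6]
ft_force: [1.5, -2.2, -0.8]
grip_width: 0.1
grip_force: 0.9
t 7.05 panel [-37.99  60.4   25.46] w 0.06400082956659255 F panel [-2.6 -0.9  0.8] q [-12.  34.  45.  98. -45.  90.  63.]
turn tool [-0.03  0.06  0.07]
shift tool [26.   0.4  0.4]
```

Contact (2.6 N down-slope). Keep pushing.

```bash
python3 -m inch '[[[6,0,0],[0,0,0],0],[[6,0,0],[0,0,0],0],[[6,0,0],[0,0,0],0],[[6,0,0],[0,0,0],0],[[4,0,0],[0,0,0],0],[[0,0,0],[0,0,0],0]]'
python3 -c "
from h import *
info([-2,60,25])"
```

```text
time: 7.8
tcp_pos: [513.5, -49.3, 111.3]
tcp_rot: [-180.0, -35.0, 105.6]
ft_force: [-1.1, -1.6, 0.2]
grip_width: 0.4
grip_force: 0.6
t 7.8 panel [-9.74 60.6  24.97] w 0.4395287757251789 F panel [-0.9  1.5  0.9] q [-15.  31.  46. 100. -44.  90.  61.]
turn tool [-0.08  0.01  0.06]
shift tool [ 7.7  0.6 -0. ]
```

```bash
python3 -m inch '[[[3,0,0],[0,0,0],0],[[3,0,0],[0,0,0],0],[[0,0,0],[0,0,0],0]]'
python3 -c "
from h import *
info([-2,60,25])"
python3 -m inch '[[[2,0,0],[0,0,0],0],[[0,0,0],[0,0,0],0]]'
python3 - <<'E'
from h import *
info()
from cell import snapshot
d=snapshot('wrist');cv2.imwrite('pics/w2.png',d['color'][180:400])
E
```

```text
time: 8.18
tcp_pos: [512.3, -45.2, 114.6]
tcp_rot: [-180.0, -34.9, 105.5]
ft_force: [0.9, -2.3, -1.3]
grip_width: 0.6
grip_force: 1.1
t 8.175 panel [-4.3  60.57 25.27] w 0.5854950973199903 F panel [-2.7 -0.3  0.3] q [-15.  31.  46. 100. -44.  89.  60.]
turn tool [-0.05  0.06  0.04]
shift tool [2.3 0.6 0.3]
time: 8.43
tcp_pos: [512.1, -44.6, 115.3]
tcp_rot: [-180.0, -34.8, 105.5]
ft_force: [2.0, -4.2, -4.4]
grip_width: 0.5
grip_force: 2.8
t 8.425 panel [-3.43 60.7  25.52] w 0.5137648246771978 F panel [-6.2 -0.8 -1. ] q [-16.  31.  46. 101. -44.  89.  60.]
turn tool [-0.02  0.17 -0.02]
```

View pics/w2.png

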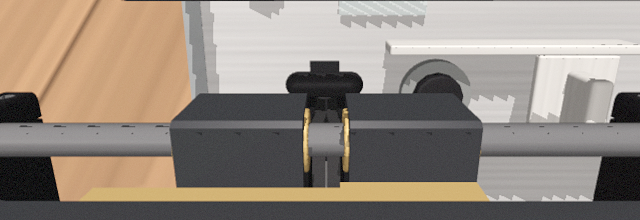

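```bash
python3 -m inch '[[[2,0,0],[0,0,0],0],[[1,0,0],[0,0,0],0],[[0,0,0],[0,0,0],0]]'
python3 -c "
from h import *
info()"
python3 -m inch '[[[1.5,0,0],[0,0,0],0],[[0,0,0],[0,0,0],0],[[0,0,0],[0,0,0],0]]'
python3 -c "
from h import *
info()"
```

```text
time: 8.85
tcp_pos: [511.8, -44.1, 116.4]
tcp_rot: [-180.0, -34.6, 105.4]
ft_force: [4.2, -11.1, -7.9]
grip_width: 0.3
grip_force: 5.9
t 8.85 panel [-2.37 60.85 26.04] w 0.3444651108416197 F panel [-14.2  -1.1   0.3] q [-16.  30.  46. 101. -44.  89.  60.]
turn tool [ 0.03  0.38 -0.11]
time: 9.22
tcp_pos: [511.7, -44.0, 116.6]
tcp_rot: [-179.9, -34.5, 105.3]
ft_force: [5.5, -13.5, -11.6]
grip_width: 0.5
grip_force: 8.8
t 9.225 panel [-2.12 60.92 26.17] w 0.45993012313709736 F panel [-18.5  -1.7  -1.2] q [-16.  30.  46. 101. -44.  89.  60.]
turn tool [ 0.06  0.5  -0.17]
```

At the stop (18 N, hardly moving). Back off down the slope, then out and look.

```bash
python3 -m inch '[[[-4,0,0],[0,0,0],0],[[-6,0,0],[0,0,0],0],[[-10,0,0],[0,0,0],0],[[-20,0,0],[0,0,0],0],[[0,0,-40],[0,0,0],0],[[0,0,-45],[0,0,0],0],[[0,0,0],[0,0,0],0]]'
python3 - <<'E'
from h import *
info([0,-98,100])
from cell import snapshot
d=snapshot('wrist');cv2.imwrite('pics/w3.png',d['color'][80:400])
E
```

```text
time: 10.1
tcp_pos: [533.7, -122.1, 166.3]
tcp_rot: [179.9, -34.8, 105.4]
ft_force: [-0.0, 0.4, -2.0]
grip_width: 0.6
grip_force: 0.0
t 10.1 panel [-40.07  60.55 113.39] w 0.5799632270157992 F panel [-0.8 -0.1 -1.8] q [ -8.  34.  47.  90. -43.  98.  62.]
turn tool [ 0.14  0.24 -0.04]
shift tool [ 40.2 158.5  13.6]
```

View pics/w3.png

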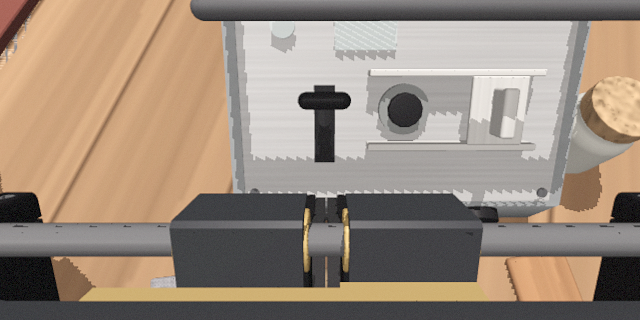

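```bash
python3 -m inch '[[[10,40,3],[0,0,0],0],[[10,40,3],[0,0,0],0],[[10,40,3],[0,0,0],0],[[10,38.5,4],[0,0,0],0],[[0,0,30],[0,0,0],0],[[0,0,0],[0,0,0],0],[[0,0,0],[0,0,0],0]]'
python3 -c "
from h import *
info([0,-98,27])"
```

```text
time: 11.02
tcp_pos: [669.7, -21.5, 152.4]
tcp_rot: [-179.9, -35.0, 105.4]
ft_force: [0.2, -0.3, -0.4]
grip_width: 0.4
grip_force: 0.0
t 11.025 panel [  1.57 -97.35  67.2 ] w 0.44318745158910927 F panel [-0.5 -0.1 -0.1] q [-11.  43.  42.  76. -52.  98.  49.]
turn tool [-0.07  0.04 -0.05]
shift tool [-1.5  0.7 40.2]
```

Lower beside the tab, then push toward panel +y (tool −y).

```bash
python3 -m inch '[[[-1.5,0,20],[0,0,0],0],[[0,0,20],[0,0,0],0],[[0,0,0],[0,0,0],0],[[0,-8,0],[0,0,0],0],[[0,-8,0],[0,0,0],0],[[0,-8,0],[0,0,0],0],[[0,-8,0],[0,0,0],0],[[0,-8,0],[0,0,0],0],[[0,0,0],[0,0,0],0]]'
python3 -c "
from h import *
info([0,-25,27])"
```

```text
time: 12.15
tcp_pos: [625.1, -11.0, 119.0]
tcp_rot: [-179.9, -35.0, 105.5]
ft_force: [-0.9, 0.4, -0.0]
grip_width: 0.5
grip_force: 0.0
t 12.15 panel [  0.54 -57.19  27.25] w 0.5343142927286653 F panel [ 0.5  0.7 -0.4] q [-14.  40.  43.  85. -51.  93.  53.]
turn tool [-0.05  0.04 -0.02]
shift tool [ -0.5 -32.2   0.3]
```

```bash
python3 -m inch '[[[0,-8,0],[0,0,0],0],[[0,-8,0],[0,0,0],0],[[0,-8,0],[0,0,0],0],[[0,-8,0],[0,0,0],0],[[0,-4,0],[0,0,0],0],[[0,0,0],[0,0,0],0]]'
python3 -c "
from h import *
info([0,-10,27])"
```

```text
time: 12.9
tcp_pos: [590.7, -20.7, 119.0]
tcp_rot: [-179.9, -34.9, 105.5]
ft_force: [0.5, -0.2, 0.4]
grip_width: 0.4
grip_force: 0.0
t 12.9 panel [  0.38 -21.48  27.31] w 0.44315499991159385 F panel [ 0.  -0.4  0.5] q [-15.  37.  44.  90. -49.  92.  55.]
turn tool [-0.05  0.06 -0.01]
shift tool [ -0.4 -11.5   0.3]
```

```bash
python3 -m inch '[[[0,-4,0],[0,0,0],0],[[0,-3,0],[0,0,0],0],[[0,-2,0],[0,0,0],0],[[0,0,0],[0,0,0],0]]'
python3 - <<'E'
from h import *
info()
from cell import snapshot
d=snapshot('wrist');cv2.imwrite('pics/w4.png',d['color'][180:400])
E
```

```text
time: 13.4
tcp_pos: [582.2, -22.8, 118.9]
tcp_rot: [-179.9, -34.9, 105.5]
ft_force: [0.4, -0.1, 0.6]
grip_width: 0.7
grip_force: 0.1
t 13.4 panel [  0.48 -12.67  27.12] w 0.6783493369931274 F panel [ 0.2 -0.4  0.6] q [-15.  36.  44.  91. -48.  92.  56.]
turn tool [-0.06  0.06  0.01]
```

View pics/w4.png

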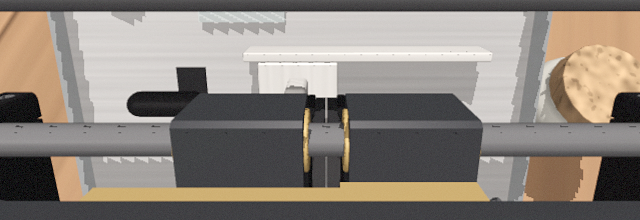

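```bash
python3 -m inch '[[[0,-1.5,0],[0,0,0],0],[[0,-1,0],[0,0,0],0],[[0,0,0],[0,0,0],0]]'
python3 -c "
from h import *
info()"
python3 -m inch '[[[0,-1.5,0],[0,0,0],0],[[0,-1,0],[0,0,0],0],[[0,0,0],[0,0,0],0]]'
python3 -c "
from h import *
info()"
```

```text
time: 13.82
tcp_pos: [581.9, -22.9, 119.0]
tcp_rot: [179.8, -34.9, 105.7]
ft_force: [9.2, 3.0, -3.5]
grip_width: 0.7
grip_force: 5.0
t 13.825 panel [  0.51 -12.4   27.22] w 0.6916869489653318 F panel [-1.7 -9.7 -3.1] q [-15.  36.  44.  92. -48.  92.  56.]
turn tool [0.14 0.14 0.13]
time: 14.2
tcp_pos: [581.6, -23.0, 119.1]
tcp_rot: [179.5, -34.8, 105.8]
ft_force: [17.9, 4.2, -6.4]
grip_width: 0.6
grip_force: 9.8
t 14.2 panel [  0.61 -12.13  27.29] w 0.6256928300686715 F panel [ -4.3 -18.4  -4.8] q [-15.  36.  44.  92. -48.  91.  56.]
turn tool [0.34 0.22 0.25]
```

End stop reached (18 N). Back off and out.

```bash
python3 -m inch '[[[0,6,0],[0,0,0],0],[[0,15,0],[0,0,0],0],[[0,0,-40],[0,0,0],0],[[0,0,-50],[0,0,0],0],[[0,0,-50],[0,0,0],0],[[0,0,0],[0,0,0],0],[[0,0,0],[0,0,0],0]]'
python3 - <<'E'
from h import *
info()
from cell import snapshot
d=snapshot('wrist');cv2.imwrite('pics/w5.png',d['color'])
E
```

```text
time: 15.08
tcp_pos: [619.4, -95.3, 232.9]
tcp_rot: [-179.9, -35.0, 105.5]
ft_force: [0.4, 0.2, -0.2]
grip_width: 0.5
grip_force: 0.0
t 15.075 panel [  0.49 -29.17 166.32] w 0.5197326124133506 F panel [-0.  -0.4 -0.2] q [ -7.  38.  46.  75. -48. 106.  52.]
turn tool [-0.09  0.03  0.  ]
```

View pics/w5.png

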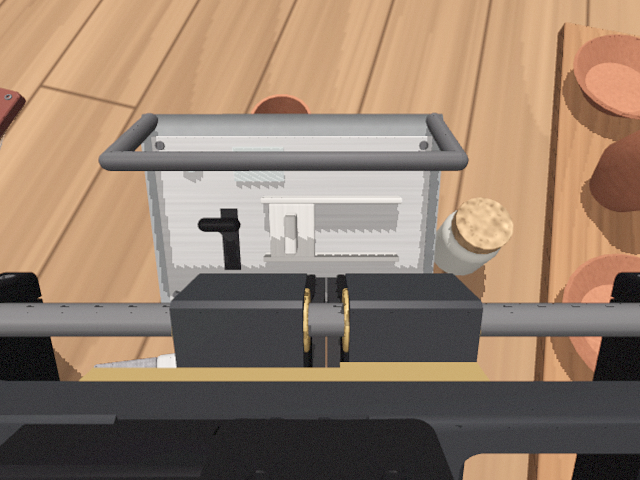

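The lever's crossbar is up at (218,225), the shutter is shut over the button with its tab at (290,232), and the arm is clear of everything.

```bash
python3 -c "
from cell import finish_job
print(finish_job())"
```

```text
the job is handed in; nothing more can be done
None
```

I pressed the test button until the lever dropped, lifted the lever back until it latched, slid the shutter shut to its end stop, and handed the job in at about 15 s; the last picture showed the lever up and the shutter shut with the arm clear, but `finish_job` gave no verdict.

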